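# Put the tap service kit back on its shadow mats

### The job

Lay out the tap service kit: put the sealing tape, the black cap, the ball valve and the spanner each flat on the mat that carries its outline (tape on the square blue mat, black cap on the round orange one, valve on the yellow one, spanner on the green one), centred on the outline, the valve and the spanner along theirs. The tape and the black cap lie on each other's mats, so one of them has to be set aside on the free worktop first. Leave the grey cap and the tea strainer where they are.

Things in the scene. Friction and masses are not known exactly. Their poses are not given: they have to be found in the camera images.
- tape_center (a point): white roll of plumber's sealing tape with a dark blue core, 52 mm across, 15 mm high, lying flat; loose; the point is its centre, half-way up. At the start it lies on the round orange mat, where it does not belong
- cap_center (a point): flat black screw cap, 57 mm across, 24 mm high, lying flat; loose; the point is its centre, half-way up. At the start it lies on the square blue mat, where it does not belong
- valve_center (a point): brass ball valve with red lever, loose, up to 0.36 kg. Body 61 mm long along its y axis, 28 mm wide and high (hexagon ends 32 mm wide). The lever does not turn: it lies 38 to 49 mm high above the body, 12 mm wide, pointing to -y, ending 76 mm from the point. Point: middle of the brass body, 14 mm above its underside. Grip across the middle of the body (along x), lever between the fingers
- spanner_center (a point): small steel spanner lying flat on the worktop; loose; 130 mm long along its y axis (open jaw at +y, ring at -y), shank 13 mm wide, jaw and ring up to 29 mm wide, 10 mm high all over. The point is the middle of its length, half-way up
- mat_tape_spot (a point): the tape's mat: square, blue, 96 mm, with a white ring as outline and a small white ring repeated in one corner; fixed to the worktop, 4 mm thick. The point is the centre of its upper face (the centre of its outline), z up
- mat_cap_spot (a point): the black cap's mat: round, orange, 104 mm across, with a black disc as outline; fixed to the worktop, 4 mm thick. The point is the centre of its upper face (the centre of its outline), z up. Mind the bottle rack overhead: its front edge is at x = 0.61 m, its underside 0.42 m above the worktop, so keep the wrist in front of it
- mat_valve_spot (a point): the valve's mat: yellow, 144 mm long along its y axis, 76 mm wide, with a black valve outline: the brass body belongs in the middle, along the mat's y axis (either way round will do); fixed to the worktop, 4 mm thick. The point is the centre of its upper face (the centre of its outline), z up
- mat_spanner_spot (a point): the spanner's mat: green, 144 mm long along its y axis, 64 mm wide, with a black spanner outline along the mat's y axis (either way round will do); fixed to the worktop, 4 mm thick. The point is the centre of its upper face (the centre of its outline), z up
- grey_cap: bystander: grey screw cap, 69 mm across, 24 mm high, on the worktop to the right; the point is the centre of its underside; leave it where it is
- strainer: bystander: steel tea strainer cup, 82 mm across the rim, 61 mm high, on the worktop to the left; the point is the centre of its underside; leave it where it is
Not all that is in view belongs to the job. Leave any red look-alike of the part that bears tape_center alone.

How it is judged:
By the outcome, as a careful person would: the job done as asked, in the order asked, and still so for the second after the job is handed in, with the robot touching nothing.
It also fails if it takes over 118 s, if anything falls off the work surface, if the arm or the gripper's body presses on something with over 40 N, if the wrist force passes 120 N, or if a joint passes its speed limit or range.

### The arm

A 6-joint arm with a two-finger parallel gripper is mounted at the origin on a cart in front of the work surface, level with it; the furniture and walls round the work are solid. World frame = base frame: x ahead of the robot, y to its left, z up, the work surface at z = 0. Lengths are in mm, angles in rad, forces in N, time in s.
With the tool pointing down it reaches from about 300 to 775 mm from the base axis. Payload 14.6 kg.
Tool frame: the origin (TCP) lies between the finger pads; the fingertips stand r.tip_reach ahead of it and the grasp point (between the pads) lies 11 mm behind it (r.tip_reach is the distance from the TCP to the fingertips, in mm); y points along the fingers, x is the direction in which the jaws open and shut, and the axes are right-handed (so a half turn about y gives the same grasp; the last joint's range is limited). The gripper opens to 85 mm and grips with 20 to 120 N. Pads are 22 mm wide; open, the fingers measure 114 mm over their backs; the gripper's body (76 mm by 85 mm) begins 54 mm behind the grasp point. The pads swing forward as they close: fully open they stand 13 mm farther back than shut.
Start: joints at [1.261, 0.3, 1.521, -0, 1.321, -0.067], TCP at [132.23, 533.858, 239.281] pointing down, gripper open.
Joint ranges: [-3.03, 3.03], [-0.79, 2.21], [0.23, 2.52], [-1.04, 4.18], [0, 3.07], [-2.55, 2.55]. Speed limits (rad/s): [2.22, 2.22, 2.57, 3.14, 3.14, 3.14].

### API

Orientations are given as [roll, pitch, yaw] about the fixed x, y, z axes, in that order (R = Rz(yaw) Ry(pitch) Rx(roll)).
In Python, from cell import r, viewer gives the robot as it stands.
- The arm moves only by the shell command python3 -m jog 'ROWS' [FORCE]. ROWS is JSON, a list of rows, each a list of 5 numbers: the shift along the tool's x, y, z in m, then the turn about the tool's y in rad, then the gripper's target within -1 to 1 (shut at 1, half-way at 0, fully open at -1). A call has 1 to 12 rows; each row shifts and turns the pose as measured when the row begins, along the tool's axes as they then stand; what a row does not reach is not made up. A row lasts 1/12 s, in which the tool goes at most 41.7 mm and 7.16 degrees, less where a joint would pass 70% of its speed; a pose out of reach is approached as far as the arm can. A call is refused whole if a number of a shift passes 0.0417 or a number of a turn 0.125, either way. A call with a gripper value outside its range is refused whole. The fingers move at their own pace and stop on an object; FORCE is the grip in N (left out, the last holds). Time passes only in rows, so rows that do not move let the fingers close. It gives the time, the measured TCP pose, the force and the opening at its end, in the units of the state.
- r.get_obs(): the state, without advancing time (a new reading comes with each control period).
- viewer.camera(name): name is "scene" or "top" or "wrist"; returns a dict with "frame" (420x560x3 uint8, red, green, blue), "range_z" (420x560 float32, mm along the optical axis (not along the pixel's ray), 0 where there is no reading), "fx", "fy", "cx", "cy" (pixels), "k1" (the pictures are not rectified: a ray, as slopes to the right and down, at radius r is drawn at 1 + k1 r^2 times it, then the intrinsics apply), "eye" and "orientation" of the camera in the world. Camera axes: x right, y down, z forward; pixel columns grow to the right and rows downward; lengths in mm; the calibration is good to about 2 mm. A picture is of the moment at which its call begins.
- r.sign_off(): hands the job in, once; it reports no verdict.
Trained networks look in the newest picture that a camera, given by its name, has taken for a name from the list of things; names that differ only in an ending like _2 or _b are one class to them, and where a whole thing is asked for, a point or a joint stands for the part that bears it (a point fixed in the world has none). Each returns a list of dicts, best first, with "conf" (0 to 1); they miss things now and then, are a little off and sometimes report something else, mostly with a low value. They report only what shows in the picture. A call takes as long as a camera call. They do not tell look-alikes from the thing itself.
- viewer.spot_in(camera, target): "location" ([column, row] in pixels, amid what is visible of it).
- viewer.silhouettes(camera, target): "pixels" (420x560 bool, what is visible of it) and "location" ([column, row] in pixels, amid what is visible of it).
- viewer.mark_of(camera, target): "location" ([column, row] in pixels: a listed point, or the origin of a listed thing).
The state is a dict: "t": time; "qpos": joint angles; "dq": joint speeds; "effort": joint torques, N m; "position": TCP position; "eef_rot": TCP orientation; "wrist_force": force on the tool from outside, world axes, zero at the start; "ft_torque": the same for the moment, N m; "grip_width": opening from 0.0 (shut) to 1.0 (fully open).
Only numpy, scipy, OpenCV 4.12 (cv2) and the standard library are available. Lean on these libraries where they do the work, as an engineer would, in place of code of your own. Each camera call takes 0.05 s, during which the arm holds its last target. There are 200 camera calls.

## Working session

There is one attempt and no reset: what is moved stays moved. The work goes in short steps, Python scripts to look and compute and a shell command to move; the robot and the scene stay as the last step left them, time stands still between calls to the robot, and variables do not carry over. Pictures are saved under pics/ and viewed, about 12 in all and at most 16, crops included, and the job is handed in when it is done.

```bash
ls; mkdir -p pics
cat > h.py <<'E'
import numpy as np, cv2
from cell import r, viewer
from scipy.spatial.transform import Rotation as R
def rot(c):
    o=np.array(c["orientation"],float)
    if o.shape==(3,3): return o
    return R.from_euler('xyz',o).as_matrix() if o.size==3 else R.from_quat(o).as_matrix()
def rays(c,uv):
    uv=np.atleast_2d(np.array(uv,float))
    K=np.array([[c["fx"],0,c["cx"]],[0,c["fy"],c["cy"]],[0,0,1]])
    p=cv2.undistortPoints(uv[:,None,:],K,np.array([c["k1"],0,0,0,0.]))[:,0]
    return np.c_[p,np.ones(len(p))]@rot(c).T
def on_plane(c,uv,z):
    d=rays(c,uv); e=np.array(c["eye"]); return e+d*((z-e[2])/d[:,2])[:,None]
def px(c,P):
    q=(np.atleast_2d(P)-np.array(c["eye"]))@rot(c); s=q[:,:2]/q[:,2:]
    s=s*(1+c["k1"]*(s**2).sum(1,keepdims=True)); return s*[c["fx"],c["fy"]]+[c["cx"],c["cy"]]
def cloud(c,m):
    v,u=np.nonzero(m&(c["range_z"]>0)); return np.array(c["eye"])+rays(c,np.c_[u,v])*c["range_z"][v,u][:,None]
def save(c,n,crop=None,s=1):
    f=c["frame"][:,:,::-1]
    if crop: f=f[crop[1]:crop[3],crop[0]:crop[2]]
    cv2.imwrite("pics/"+n,cv2.resize(f,None,fx=s,fy=s,interpolation=cv2.INTER_CUBIC))
E
python3 - <<'E'
from h import *
for n in ["scene","top"]:
    c=viewer.camera(n); save(c,n+"0.png"); print(n,{k:c[k] for k in c if k not in("frame","range_z")})
    for t in ["tape_center","cap_center","valve_center","spanner_center","mat_tape_spot","mat_cap_spot","mat_valve_spot","mat_spanner_spot","grey_cap","strainer"]:
        z={"tape_center":11.5,"cap_center":16,"valve_center":14,"spanner_center":5,"grey_cap":0,"strainer":0}.get(t,4)
        for d in viewer.mark_of(n,t)[:3]: print(t,round(d["conf"],2),np.round(d["location"],1),np.round(on_plane(c,d["location"],z)[0],1))
print(r.get_obs(), r.tip_reach)
E
```

```text
pics
scene {'fx': 413.94179366406973, 'fy': 413.94179366406973, 'cx': 278.578043161294, 'cy': 205.17380609478118, 'k1': -0.04820384361380991, 'eye': array([-427.57668831, -549.90402276,  613.93124709]), 'orientation': array([-2.0593541 ,  0.02178156, -1.03762304])}
tape_center 0.6 [219.2 188.8] [548.6 274.5  11.5]
cap_center 0.65 [377.8 227.3] [ 552.4 -276.4   16. ]
cap_center 0.2 [442.8 253. ] [ 509.6 -460.    16. ]
valve_center 0.75 [225.4 209. ] [439.7 165.9  14. ]
spanner_center 0.84 [371.8 258.7] [ 416.8 -307.6    5. ]
mat_tape_spot 0.63 [375.4 231. ] [ 549.7 -271.5    4. ]
mat_cap_spot 0.46 [218.7 190.5] [549.4 278.1   4. ]
mat_valve_spot 0.43 [224.3 210.6] [444.2 174.5   4. ]
mat_spanner_spot 0.66 [314.9 215.6] [548.3 -84.6   4. ]
grey_cap 0.71 [445.1 251.4] [ 544.9 -461.4    0. ]
strainer 0.7 [163.4 188.4] [477.9 466.2   0. ]
top {'fx': 489.92694450087805, 'fy': 489.92694450087805, 'cx': 289.41139020667896, 'cy': 208.87221232961966, 'k1': -0.11948295925263559, 'eye': array([ 397.34761239,   14.47067238, 1462.71702184]), 'orientation': array([-3.07017915, -0.00437863, -1.55353
[... 597 characters left out ...]
 0.84 [139.3 214.9] [475.9 463.    0. ]
{'t': 1.1, 'qpos': array([ 1.26143106e+00,  2.99871917e-01,  1.52096749e+00, -6.14879580e-06,
        1.32067864e+00, -6.66099522e-02]), 'dq': array([-0.0006961 ,  0.00052895, -0.00110334,  0.00222195, -0.00039992,
       -0.00027462]), 'effort': array([-6.18469476e-04, -5.43370056e+01, -3.61974263e+01, -7.31202499e-05,
        7.18106130e-04, -2.09773327e-05]), 'position': array([132.21974617, 533.87840369, 239.30976168]), 'eef_rot': array([-1.57080724e+00, -7.40475560e-05,  1.32804253e+00]), 'wrist_force': array([-0.35307359, -0.06611909,  0.98886051]), 'ft_torque': array([ 0.03021191, -0.05793711, -0.01110523]), 'grip_width': 1.0015362435682114} 8.0
```

View pics/top0.png

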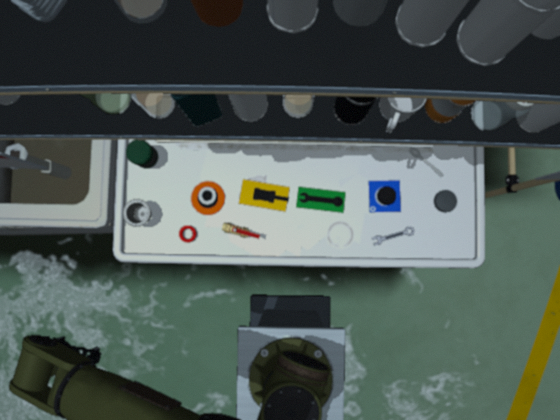

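View pics/scene0.png

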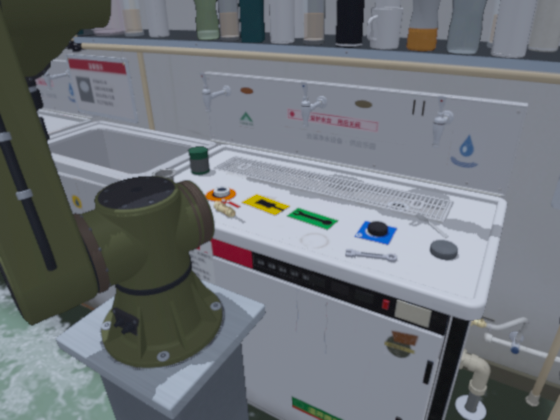

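Top view: the white roll with the dark core is at (207,196) on the orange mat. The red look-alike ring is at (187,233). The black cap is at (387,193) on the blue mat and the grey cap at (445,202). The valve is at (243,231) and the spanner at (393,236), and the yellow and green mats lie at (265,195) and (321,199). The ring at (341,234) looks like a mere mark on the worktop.

I choose the roll at (207,196), not the red one at (187,233), and the cap at (387,193), not the grey one at (445,202).

I'll do it in this order: cap aside, tape to blue, cap to orange, then valve, then spanner. Moving in for a close look.

```bash
python3 -m jog '[[-0.0225,0,-0.0337,0,-1],[-0.0225,0,-0.0337,0,-1],[-0.0225,0,-0.0337,0,-1],[-0.0225,0,-0.0337,0,-1],[-0.0225,0,-0.0337,0,-1],[-0.0225,0,-0.0337,0,-1],[-0.0225,0,-0.0337,0,-1],[-0.0225,0,-0.0337,0,-1],[-0.0225,0,-0.0337,0,-1],[-0.0225,0,-0.0337,0,-1],[-0.0225,0,-0.0337,0,-1],[0,0,0,0,-1]]' 40
python3 -m jog '[[0,-0.005,0,0.12,-1],[0,-0.005,0,0.12,-1],[0,-0.005,0,0.12,-1],[0,-0.005,0,0.12,-1],[0,-0.005,0,0.12,-1],[0,-0.005,0,0.12,-1],[0,-0.005,0,0.12,-1],[0,-0.005,0,0.12,-1],[0,-0.005,0,0.12,-1],[0,-0.005,0,0.12,-1],[0,-0.005,0,0.12,-1],[0,0,0,0,-1]]'
cat > look.py <<'E'
from h import *
import sys
c=viewer.camera("wrist"); save(c,sys.argv[1]); print({k:c[k] for k in c if k not in("frame","range_z")})
Z={"tape_center":11.5,"cap_center":16,"valve_center":14,"spanner_center":5,"grey_cap":0,"strainer":0}
for t in sys.argv[2:]:
    z=Z.get(t,4)
    for d in viewer.mark_of("wrist",t)[:2]: print(t,round(d["conf"],2),np.round(d["location"],1),np.round(on_plane(c,d["location"],z)[0],1))
o=r.get_obs(); print(o["t"],np.round(o["position"],1),np.round(o["eef_rot"],3),np.round(o["wrist_force"],1),o["grip_width"],np.round(o["qpos"],2))
E
python3 look.py w1.png tape_center valve_center mat_cap_spot mat_valve_spot mat_spanner_spot
```

```text
t: 2.1
position: [440.4, 193.4, 239.6]
eef_rot: [-1.574, -0.002, 1.335]
wrist_force: [-0.5, 0.8, -0.3]
grip_width: 1.002
t: 3.1
position: [440.5, 191.9, 296.9]
eef_rot: [-1.569, -0.002, -0.043]
wrist_force: [-0.3, -0.5, -0.2]
grip_width: 1.001
{'fx': 304.30714884507444, 'fy': 304.30714884507444, 'cx': 276.59028552219416, 'cy': 209.03999839226128, 'k1': -0.04838639087707114, 'eye': array([443.10192911, 262.50792577, 431.46182945]), 'orientation': array([ 2.86450358e+00, -2.01699339e-03, -4.40703049e-02])}
tape_center 0.86 [350.1 122.9] [542.1 258.4  11.5]
tape_center 0.7 [258.9  79.8] [423.5 317.4  11.5]
valve_center 0.98 [274.6 189. ] [437.2 173.1  14. ]
mat_cap_spot 0.69 [341.8 123.1] [532.6 258.5   4. ]
mat_valve_spot 0.63 [348.8 237.9] [545.3  91.    4. ]
mat_spanner_spot 0.64 [338.7 330.2] [532.7 -73.3   4. ]
3.4 [440.3 191.6 295.7] [-1.57  -0.    -0.035] [0.4 0.6 0.2] 1.002510867845627 [0.33 0.1  1.63 0.   1.41 0.37]
```

View pics/w1.png

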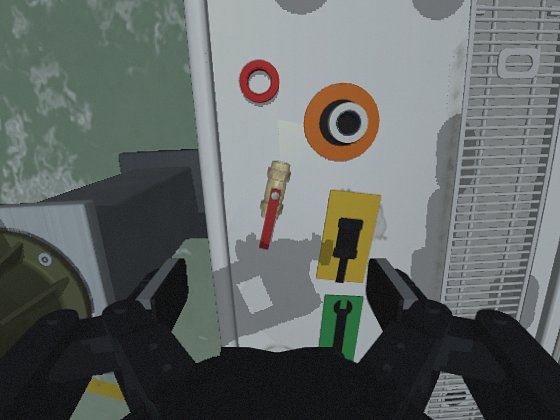

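The wrist view shows the white roll at (348,122) on the orange mat, the red ring at (259,81), the valve at (275,188) with its lever towards -y, and the yellow and green mats with their outlines. Now measuring by colour and silhouette.

```bash
cat > meas.py <<'E'
from h import *
HS={"orange":((8,170,120),(18,255,255)),"yellow":((20,140,100),(32,255,255)),"green":((50,130,60),(80,255,255)),"blue":((100,140,60),(125,255,255)),"red":((174,130,90),(180,255,255))}
def blob(c,name,z):
    m=cv2.inRange(cv2.cvtColor(c["frame"],cv2.COLOR_RGB2HSV),*HS[name])
    cs=[k for k in cv2.findContours(m,cv2.RETR_EXTERNAL,cv2.CHAIN_APPROX_NONE)[0]]
    if not cs: return None
    k=max(cs,key=cv2.contourArea)[:,0]
    return rectw(on_plane(c,k,z)[:,:2])
def rectw(P):
    (x,y),(w,h),a=cv2.minAreaRect(P.astype(np.float32)*1)
    a=np.radians(a)
    if w>h: a+=np.pi/2   # angle of tool-x-like short axis; long axis = a+90deg
    a=(a+np.pi/2)%np.pi-np.pi/2
    return np.round([x,y,min(w,h),max(w,h),a],3)   # a: yaw of the short axis (frame x)
def sil(c,cam,t,z,k=0):
    d=viewer.silhouettes(cam,t)[k]; m=d["pixels"].astype(np.uint8)
    q=max(cv2.findContours(m,cv2.RETR_EXTERNAL,cv2.CHAIN_APPROX_NONE)[0],key=cv2.contourArea)[:,0]
    P=on_plane(c,q,z)[:,:2].astype(np.float32)
    e=cv2.fitEllipse(P)
    return round(d["conf"],2),rectw(P),np.round(e[0],1),np.round(e[1],1),d["pixels"]
E
python3 - <<'E'
from meas import *
c=viewer.camera("wrist")
for n in ["orange","yellow","green"]: print(n,blob(c,n,4))
print("red@44",blob(c,"red",49))
for k in range(2):
  try: print("tape",sil(c,"wrist","tape_center",19,k)[:4])
  except Exception as e: print(e)
s=sil(c,"wrist","valve_center",14); print("valve",s[:4])
P=cloud(c,s[4]); print("z pct",np.percentile(P[:,2],[5,50,95]))
b=P[(P[:,2]<33)&(P[:,2]>5)]; print(rectw(b[:,:2]),len(b)); l=P[P[:,2]>38]; print(rectw(l[:,:2]),len(l))
f=viewer.mark_of("wrist","valve_center")[0]; print(on_plane(c,f["location"],14))
E
```

```text
orange [531.742 259.251 100.875 100.986  -0.79 ]
yellow [ 5.42295e+02  9.09960e+01  7.43280e+01  1.42296e+02 -1.56000e-01]
green [ 5.33541e+02 -6.94630e+01  6.24290e+01  1.25353e+02 -9.50000e-02]
red@44 [429.538 129.596   0.966   3.846   0.718]
tape (0.69, array([536.601, 258.822,  51.648,  51.84 ,   1.094]), array([536.6, 258.8]), array([49.7, 53.8]))
tape (0.59, array([ 4.24130e+02,  3.14977e+02,  4.94580e+01,  5.01050e+01,
       -3.80000e-02]), array([423.5, 315.3]), array([49.4, 50.8]))
valve (0.91, array([ 4.30171e+02,  1.47944e+02,  3.10660e+01,  1.29454e+02,
       -2.74000e-01]), array([435. , 162.5]), array([ 27.6, 141. ]))
z pct [17.64379671 27.48041197 49.85702316]
[ 4.36964e+02  1.71207e+02  3.08430e+01  7.96630e+01 -2.61000e-01] 792
[ 4.28912e+02  1.39002e+02  1.29980e+01  8.25900e+01 -2.58000e-01] 565
[[438.6440828  172.68411276  14.        ]]
```

```bash
python3 -m jog '[[0.004,0,-0.0385,0,-1],[0.004,0,-0.0385,0,-1],[0.004,0,-0.0385,0,-1],[0.004,0,-0.0385,0,-1],[0.004,0,-0.0385,0,-1],[0.004,0,-0.0385,0,-1],[0.004,0,-0.0385,0,-1],[0.004,0,-0.0385,0,-1],[0.004,0,-0.0385,0,-1],[0.004,0,-0.0385,0,-1],[0.004,0,-0.0385,0,-1],[0.004,0,-0.0385,0,-1]]'
python3 -m jog '[[0,0,0,0,-1],[0,0,0,0,-1]]'
python3 - <<'E'
from meas import *
c=viewer.camera("wrist"); save(c,"w2.png")
for n in ["blue","green"]: print(n,blob(c,n,4))
print("cap",sil(c,"wrist","cap_center",28)[:4])
s=sil(c,"wrist","spanner_center",10); print("sp",s[:4])
print([ (round(d["conf"],2),np.round(on_plane(c,d["location"],5)[0],1)) for d in viewer.mark_of("wrist","spanner_center")])
o=r.get_obs(); print(o["t"],np.round(o["position"],1),np.round(o["eef_rot"],3),np.round(o["qpos"],2))
E
```

```text
t: 4.65
position: [473.1, -286.8, 295.7]
eef_rot: [-1.569, -0.003, -0.02]
wrist_force: [0.4, 0.7, 0.8]
grip_width: 1.004
t: 4.82
position: [472.1, -293.5, 294.0]
eef_rot: [-1.569, -0.002, -0.026]
wrist_force: [0.6, 0.0, -0.5]
grip_width: 1.0
blue [ 5.46324e+02 -2.71759e+02  9.36520e+01  9.47490e+01  4.40000e-02]
green [ 5.29915e+02 -1.12300e+02  6.24910e+01  7.85630e+01 -9.70000e-02]
cap (0.76, array([ 546.173, -273.624,   55.075,   56.819,    1.548]), array([ 545.9, -273.7]), array([55.3, 56.6]))Traceback (most recent call last):
  File "<stdin>", line 5, in <module>
  File "meas.py", line 16, in sil
    d=viewer.silhouettes(cam,t)[k]; m=d["pixels"].astype(np.uint8)
      ~~~~~~~~~~~~~~~~~~~~~~~~~^^^
IndexError: list index out of range
```

View pics/w2.png

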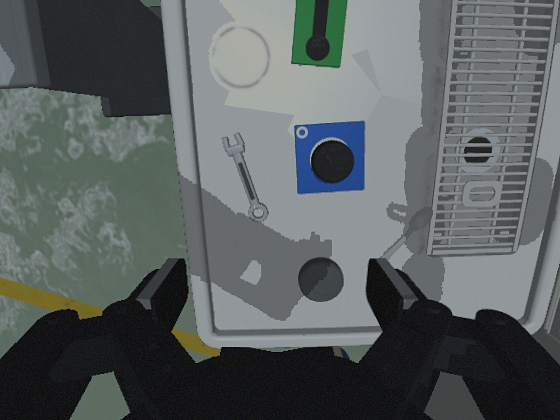

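The blue mat's centre is near (330,157) with its corner ring at (302,132). The black cap is at (332,160), the grey one separately at (321,279). The spanner runs from its jaw (232,140) to its ring (258,212). Going down on the black cap.

```bash
python3 -m jog '[[0.0105,0.03,0.0031,0,-1],[0.0105,0.03,0.0031,0,-1],[0.0105,0.03,0.0031,0,-1],[0.0105,0.03,0.0031,0,-1],[0.0105,0.03,0.0031,0,-1],[0.0105,0.03,0.0031,0,-1],[0.0105,0.02,0.0031,0,-1],[0,0,0,0,-1],[0,0,0,0,-1]]'
python3 look.py w3.png cap_center mat_tape_spot
python3 - <<'E'
from meas import *
c=viewer.camera("wrist"); print(blob(c,"blue",4)); print("cap",sil(c,"wrist","cap_center",28)[:4])
E
```

```text
t: 5.72
position: [553.8, -259.0, 93.6]
eef_rot: [-1.575, -0.011, -0.008]
wrist_force: [0.0, -0.2, 0.6]
grip_width: 1.0
{'fx': 304.30714884507444, 'fy': 304.30714884507444, 'cx': 276.59028552219416, 'cy': 209.03999839226128, 'k1': -0.04838639087707114, 'eye': array([ 552.71770964, -187.43119186,  227.70623528]), 'orientation': array([ 2.85845106, -0.01115425, -0.00915136])}
cap_center 0.98 [267.6 242.1] [ 547.6 -274.7   16. ]
5.8667 [ 553.9 -260.2   95.3] [-1.576 -0.014 -0.01 ] [ 0.1 -0.2  0.4] 1.0007594500631507 [-0.5   0.57  1.48  0.    1.07 -0.49]
[ 5.47454e+02 -2.71490e+02  9.45760e+01  9.47100e+01  4.10000e-02]
cap (0.86, array([ 5.48807e+02, -2.70472e+02,  5.32830e+01,  5.71100e+01,
       -4.07000e-01]), array([ 548.3, -270.6]), array([53.2, 57. ]))
```

```bash
python3 -m jog '[[-0.0065,0,-0.013,0,-1],[0,0,0,0,-1],[0,0.02,0,0,-1],[0,0.02,0,0,-1],[0,0.015,0,0,-1],[0,0,0,0,-1],[0,0,0,0,-1]]'
```

```text
t: 6.55
position: [547.8, -280.0, 46.0]
eef_rot: [-1.583, -0.024, -0.015]
wrist_force: [0.4, 0.5, 0.9]
grip_width: 1.003
```

```bash
python3 -m jog '[[0,0,0.007,0,-1],[0,0,0,0,-1],[0,0.012,0,0,-1],[0,0.01,0,0,-1],[0,0.005,0,0,-1],[0,0,0,0,-1]]'
```

```text
t: 7.05
position: [549.9, -273.7, 20.7]
eef_rot: [-1.585, -0.029, -0.015]
wrist_force: [-0.7, 0.1, 0.0]
grip_width: 1.004
```

```bash
python3 -m jog '[[-0.002,0.004,0,0,-1],[0,0,0,0,0],[0,0,0,0,0.2],[0,0,0,0,0.3],[0,0,0,0,0.4],[0,0,0,0,0.5],[0,0,0,0,0.5],[0,0,0,0,0.5],[0,0,0,0,0.5]]' 40
python3 -c "
from h import *
print(r.tip_reach)"
```

```text
t: 7.8
position: [548.1, -274.1, 16.6]
eef_rot: [-1.586, -0.03, -0.015]
wrist_force: [-0.3, -0.0, -0.8]
grip_width: 0.611
8.0
```

```bash
python3 -m jog '[[0,-0.02,0,0,0.5],[0,-0.03,0,0,0.5],[0,-0.03,0,0,0.5],[-0.005,-0.02,0.012,0,0.5],[-0.016,0,0.036,0,0.5],[-0.016,0,0.036,0,0.5],[-0.016,0,0.036,0,0.5],[-0.016,0,0.036,0,0.5],[-0.016,0,0.036,0,0.5],[-0.016,0,0.036,0,0.5],[-0.01,0,0.02,0,0.5],[0,0,0,0,0.5]]'
python3 -m jog '[[0,0,0,0,0.5]]'
```

```text
t: 8.8
position: [431.6, -14.4, 113.7]
eef_rot: [-1.585, -0.032, -0.02]
wrist_force: [-0.2, -0.6, 0.0]
grip_width: 0.609
t: 8.88
position: [431.5, -13.6, 114.0]
eef_rot: [-1.585, -0.033, -0.018]
wrist_force: [0.4, -0.3, -0.3]
grip_width: 0.607
```

```bash
python3 -m jog '[[0,0.03,0,0,0.5],[0,0.03,0,0,0.5],[0,0.02,0,0,0.5],[0,0.01,0,0,0.5],[0,0.004,0,0,0.5],[0,0,0,0,0.5],[0,0,0,0,0.5]]'
```

```text
t: 9.47
position: [439.0, -19.3, 18.2]
eef_rot: [-1.586, -0.04, -0.021]
wrist_force: [-0.1, 0.0, -0.3]
grip_width: 0.611
```

```bash
python3 -m jog '[[0,0.003,0,0,0.5],[0,0.002,0,0,0.5],[0,0,0,0,0.5],[0,0,0,0,0.5]]'; python3 -m jog '[[0,0,0,0,0.2],[0,0,0,0,0],[0,0,0,0,-0.5],[0,0,0,0,-1],[0,0,0,0,-1],[0,0,0,0,-1]]'
```

```text
t: 9.8
position: [440.9, -20.2, 15.1]
eef_rot: [-1.587, -0.044, -0.022]
wrist_force: [0.4, -0.1, -1.2]
grip_width: 0.607
t: 10.3
position: [441.5, -20.1, 16.2]
eef_rot: [-1.587, -0.046, -0.021]
wrist_force: [0.4, 0.1, -0.1]
grip_width: 1.002
```

```bash
python3 -m jog '[[0,-0.03,0,0,-1],[0,-0.04,0,0,-1],[0,-0.04,0,0,-1],[0,-0.03,0,0,-1],[0,-0.02,0,0,-1],[0,0,0,0,-1]]'; python3 -m jog '[[0.011,0,0.04,0,-1],[0.011,0,0.04,0,-1],[0.011,0,0.04,0,-1],[0.011,0,0.04,0,-1],[0.011,0,0.04,0,-1],[0.011,0,0.04,0,-1],[0.011,0,0.03,0,-1],[0.01,0,0,0,-1],[0,0,0,0,-1]]'; python3 -m jog '[[0,0,0,0,-1]]'
python3 - <<'E'
from meas import *
c=viewer.camera("wrist"); print(blob(c,"orange",4)); print("tape",sil(c,"wrist","tape_center",19)[:4]);save(c,"w4.png")
E
```

```text
t: 10.8
position: [432.4, -17.0, 181.8]
eef_rot: [-1.587, -0.04, -0.021]
wrist_force: [0.1, -0.6, 0.3]
grip_width: 1.002
t: 11.55
position: [527.1, 258.1, 176.9]
eef_rot: [-1.588, -0.041, -0.027]
wrist_force: [0.3, 0.4, 0.3]
grip_width: 1.001
t: 11.63
position: [526.6, 258.4, 175.8]
eef_rot: [-1.589, -0.04, -0.026]
wrist_force: [-0.5, -0.4, -0.1]
grip_width: 0.996
[531.826 259.819 100.787 101.06   -0.777]
tape (0.9, array([426.875, 316.519,  49.86 ,  53.855,   1.532]), array([426.8, 316.4]), array([50.3, 54.2]))
```

Run:
```python
from meas import *
c=viewer.camera("wrist")
for k in range(3):
  try: print("tape",sil(c,"wrist","tape_center",19,k)[:4])
  except Exception as e: print(e)
for d in viewer.mark_of("wrist","tape_center"): print(d["conf"],on_plane(c,d["location"],11.5))
m=cv2.inRange(cv2.cvtColor(c["frame"],cv2.COLOR_RGB2HSV),(0,0,130),(180,60,255))
u,v=px(c,[537,259,19])[0]; print(u,v)
k=np.zeros_like(m); cv2.circle(k,(int(u),int(v)),42,255,-1); m&=k
q=max(cv2.findContours(m,cv2.RETR_EXTERNAL,cv2.CHAIN_APPROX_NONE)[0],key=cv2.contourArea)
print("white",rectw(on_plane(c,q[:,0],19)[:,:2]))
save(c,"w5.png",(int(u)-70,int(v)-70,int(u)+70,int(v)+70),3)
o=r.get_obs();print(o["position"],o["qpos"])
```

```text
tape (0.98, array([426.778, 315.927,  50.643,  52.736,   1.417]), array([426.6, 316.4]), array([50.7, 54.1]))
tape (0.74, array([5.37443e+02, 2.60164e+02, 5.14750e+01, 5.32460e+01, 4.48000e-01]), array([537.9, 259.9]), array([51. , 53.3]))
list index out of range
0.86 [[424.79380391 316.64755162  11.5       ]]
0.74 [[539.45321886 257.81795634  11.5       ]]
281.0402670783405 192.13153950127054
white [538.125 259.561  48.468  49.399   1.53 ]
[527.07069633 257.61820771 177.27780529] [ 0.40564305  0.42161033  1.50547038 -0.03591393  1.18418156  0.44689856]
```

View pics/w5.png

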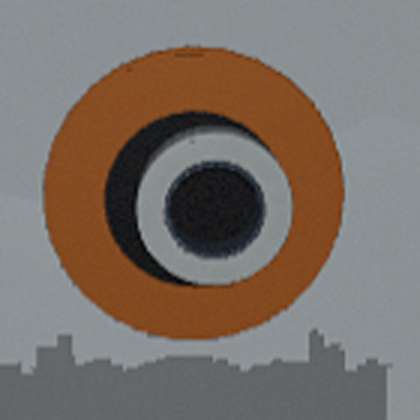

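```bash
python3 -m jog '[[0,0.025,0,0,-1],[0,0.025,0,0,-1],[0,0.025,0,0,-1],[0,0.025,0,0,-1],[0,0.015,0,0,-1],[0,0.01,0,0,-1],[0,0,0,0,-1],[0,0,0,0,-1]]'
```

```text
t: 12.65
position: [534.0, 253.5, 51.4]
eef_rot: [-1.585, -0.049, -0.031]
wrist_force: [0.5, 0.6, 0.4]
grip_width: 1.0
```

```bash
python3 -m jog '[[0.002,0.008,0.0065,0,-1],[0,0.01,0,0,-1],[0,0.01,0,0,-1],[0,0.006,0,0,-1],[0,0.002,0,0,-1],[0,0,0,0,-1]]'
```

```text
t: 13.15
position: [540.0, 260.8, 15.3]
eef_rot: [-1.583, -0.054, -0.031]
wrist_force: [0.3, 0.4, -0.7]
grip_width: 1.0
```

```bash
python3 -m jog '[[-0.002,0,-0.001,0,0],[0,0,0,0,0.2],[0,0,0,0,0.4],[0,0,0,0,0.5],[0,0,0,0,0.6],[0,0,0,0,0.6],[0,0,0,0,0.6],[0,0,0,0,0.6]]' 40; python3 -m jog '[[0,-0.02,0,0,0.6],[0,-0.02,0,0,0.6],[0,-0.03,0,0,0.6],[0,-0.03,0,0,0.6],[0,-0.02,0,0,0.6],[0,0,0,0,0.6]]';  python3 -c "
from h import *
c=viewer.camera('wrist'); save(c,'w6.png')"
```

```text
t: 13.82
position: [538.3, 259.9, 16.8]
eef_rot: [-1.582, -0.055, -0.032]
wrist_force: [-0.6, -0.5, 0.2]
grip_width: 0.57
t: 14.32
position: [530.3, 260.9, 139.5]
eef_rot: [-1.584, -0.051, -0.032]
wrist_force: [0.2, 0.1, 0.4]
grip_width: 0.577
```

View pics/w6.png

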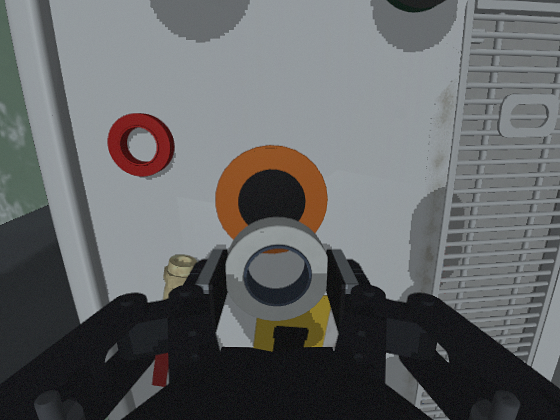

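The tape is held squarely between the pads at (276,270). Carrying it to the blue mat.

```bash
python3 -m jog '[[0.0024,0,-0.03,0,0.6],[0.0024,0,-0.04,0,0.6],[0.0024,0,-0.04,0,0.6],[0.0024,0,-0.04,0,0.6],[0.0024,0,-0.04,0,0.6],[0.0024,0,-0.04,0,0.6],[0.0024,0,-0.04,0,0.6],[0.0024,0,-0.04,0,0.6],[0.0024,0,-0.04,0,0.6],[0.0024,0,-0.04,0,0.6],[0.0024,0,-0.04,0,0.6],[0.0024,0,-0.04,0,0.6]]'; python3 -m jog '[[0.0024,0,-0.04,0,0.6],[0.0024,0,-0.01,0,0.6],[0,0,0,0,0.6],[0,0,0,0,0.6]]'
```

```text
t: 15.37
position: [538.2, -221.9, 129.6]
eef_rot: [-1.582, -0.031, -0.021]
wrist_force: [1.3, 1.0, 0.2]
grip_width: 0.574
t: 15.7
position: [538.4, -280.9, 123.8]
eef_rot: [-1.579, -0.025, -0.03]
wrist_force: [0.8, -0.4, -0.9]
grip_width: 0.573
```

```bash
python3 -m jog '[[0.001,0.02,0.003,0,0.6],[0.001,0.02,0.003,0,0.6],[0.001,0.02,0.003,0,0.6],[0,0.015,0,0,0.6],[0,0,0,0,0.6],[0,0,0,0,0.6]]';python3 - <<'E'
from meas import *
c=viewer.camera("wrist"); print(blob(c,"blue",4)); save(c,"w7.png")
E
```

```text
t: 16.2
position: [543.4, -263.2, 43.4]
eef_rot: [-1.577, -0.021, -0.023]
wrist_force: [-0.3, -0.8, -0.2]
grip_width: 0.572
[ 546.36  -252.13    56.55    94.162   -1.534]
```

```bash
python3 -m jog '[[0.003,0.005,-0.008,0,0.6],[0,0.008,0,0,0.6],[0,0.006,0,0,0.6],[0,0.003,0,0,0.6],[0,0,0,0,0.6]]'
```

```text
t: 16.67
position: [548.3, -272.0, 22.8]
eef_rot: [-1.579, -0.025, -0.022]
wrist_force: [-0.3, 0.4, -0.2]
grip_width: 0.571
```

```bash
python3 -m jog '[[-0.0015,0.002,0,0,0.6],[0,0.002,0,0,0.6],[0,0.001,0,0,0.6],[0,0.001,0,0,0.6],[0,0,0,0,0.6],[0,0,0,0,0.6]]'
```

```text
t: 17.17
position: [547.0, -272.4, 16.7]
eef_rot: [-1.579, -0.026, -0.022]
wrist_force: [0.6, -0.5, 0.2]
grip_width: 0.576
```

```bash
python3 -m jog '[[0,0.001,0,0,0.3],[0,0,0,0,0],[0,0,0,0,-0.5],[0,0,0,0,-1],[0,0,0,0,-1],[0,-0.01,0,0,-1],[0,-0.03,0,0,-1],[0,-0.03,0,0,-1],[0,-0.03,0,0,-1],[0,-0.02,0,0,-1],[0,0,0,0,-1]]';python3 - <<'E'
from meas import *
c=viewer.camera("wrist"); print(blob(c,"blue",4)); 
print("tape",sil(c,"wrist","tape_center",19)[:4]); P=px(c,[547,-272,10])[0].astype(int); save(c,"w8.png",(P[0]-90,P[1]-90,P[0]+90,P[1]+90),3)
E
```

```text
t: 18.08
position: [543.2, -270.8, 143.6]
eef_rot: [-1.579, -0.024, -0.022]
wrist_force: [0.6, 0.3, 0.6]
grip_width: 0.999
[ 547.331 -271.581   94.649   94.735   -1.53 ]
tape (0.98, array([ 5.46816e+02, -2.71631e+02,  5.06310e+01,  5.22450e+01,
       -3.20000e-02]), array([ 546.8, -271.9]), array([50.9, 52.6]))
```

View pics/w8.png

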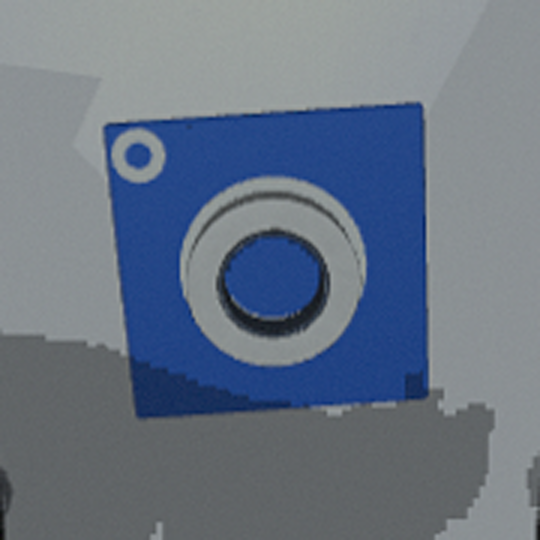

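The tape sits centred on its outline, 0.6 mm off. Next, the cap.

```bash
python3 -m jog '[[-0.0154,0,0.0347,0,-1],[-0.0154,0,0.0347,0,-1],[-0.0154,0,0.0347,0,-1],[-0.0154,0,0.0347,0,-1],[-0.0154,0,0.0347,0,-1],[-0.0154,0.01,0.0347,0,-1],[-0.01,0.02,0.025,0,-1],[0,0,0,0,-1],[0,0,0,0,-1]]';python3 - <<'E'
from meas import *
c=viewer.camera("wrist"); print("cap",sil(c,"wrist","cap_center",24)[:4]);print("green",blob(c,"green",4));print("yellow",blob(c,"yellow",4))
for d in viewer.mark_of("wrist","cap_center"): print(d["conf"],on_plane(c,d["location"],12))
E
```

```text
t: 18.93
position: [434.5, -25.1, 95.5]
eef_rot: [-1.573, -0.005, -0.025]
wrist_force: [1.1, -0.3, 0.2]
grip_width: 0.999
cap (0.87, array([ 4.41147e+02, -1.80910e+01,  5.35680e+01,  5.48570e+01,
       -2.80000e-02]), array([440.9, -18.4]), array([53.9, 56. ]))
green [ 5.32368e+02 -7.87760e+01  6.29750e+01  1.42125e+02 -1.02000e-01]
yellow [ 5.17994e+02  7.32500e+01  3.18760e+01  1.02051e+02 -1.54000e-01]
0.77 [[441.59045276 -20.65195602  12.        ]]
```

```bash
python3 -m jog '[[0.002,0.02,0.003,0,-1],[0.002,0.02,0.003,0,-1],[0,0.015,0.002,0,-1],[0,0.01,0,0,-1],[0,0,0,0,-1],[0,0,0,0,-1]]'
```

```text
t: 19.58
position: [444.7, -24.3, 30.7]
eef_rot: [-1.574, -0.013, -0.036]
wrist_force: [0.0, -0.2, -0.2]
grip_width: 1.0
```

```bash
python3 -m jog '[[-0.004,0.005,0.005,0,-1],[0,0.006,0,0,-1],[0,0.004,0,0,-1],[0,0.002,0,0,-1],[0,0,0,0,-1]]'; python3 -m jog '[[0,0,0,0,0],[0,0,0,0,0.2],[0,0,0,0,0.4],[0,0,0,0,0.5],[0,0,0,0,0.5],[0,0,0,0,0.5],[0,0,0,0,0.5]]' 40
```

```text
t: 20.0
position: [442.3, -20.1, 14.3]
eef_rot: [-1.574, -0.017, -0.038]
wrist_force: [-1.1, -0.5, -0.9]
grip_width: 0.996
t: 20.58
position: [443.1, -20.2, 15.5]
eef_rot: [-1.575, -0.019, -0.037]
wrist_force: [-0.1, 0.9, -0.4]
grip_width: 0.605
```

```bash
python3 -m jog '[[0,-0.02,0,0,0.5],[0,-0.03,0,0,0.5],[0,-0.04,0,0,0.5],[0.01,-0.02,0.02,0,0.5],[0.01,0,0.036,0,0.5],[0.01,0,0.036,0,0.5],[0.01,0,0.036,0,0.5],[0.01,0,0.036,0,0.5],[0.01,0,0.036,0,0.5],[0.01,0,0.036,0,0.5],[0.01,0,0.036,0,0.5],[0.006,0,0.01,0,0.5]]'; python3 -m jog '[[0,0,0,0,0.5],[0,0,0,0,0.5]]'
```

```text
t: 21.58
position: [540.1, 270.4, 132.4]
eef_rot: [-1.572, -0.02, -0.044]
wrist_force: [-0.7, -1.2, -0.4]
grip_width: 0.603
t: 21.75
position: [539.9, 273.0, 131.2]
eef_rot: [-1.573, -0.019, -0.04]
wrist_force: [0.7, -0.2, -0.1]
grip_width: 0.606
```

```bash
python3 -m jog '[[-0.004,0.02,-0.004,0,0.5],[-0.004,0.025,-0.004,0,0.5],[-0.003,0.02,-0.002,0,0.5],[0,0.015,0,0,0.5],[0,0.006,0,0,0.5],[0,0,0,0,0.5],[0,0,0,0,0.5]]';python3 - <<'E'
from meas import *
c=viewer.camera("wrist"); print(blob(c,"orange",4)); print("cap",sil(c,"wrist","cap_center",45)[:4]); print(r.get_obs()["position"])
E
```

```text
t: 22.33
position: [528.7, 255.9, 43.5]
eef_rot: [-1.573, -0.019, -0.046]
wrist_force: [-0.3, 0.6, -0.6]
grip_width: 0.602
[533.254 277.67   66.295 101.554   1.508]
cap (0.71, array([ 5.28428e+02,  2.56284e+02,  5.26990e+01,  6.05560e+01,
       -3.10000e-02]), array([528.6, 256. ]), array([53.8, 60.9]))
[529.05130939 256.32519048  44.04229215]
```

```bash
python3 -m jog '[[0.0025,0.008,0.0035,0,0.5],[0,0.008,0,0,0.5],[0,0.004,0,0,0.5],[0,0.002,0,0,0.5],[0,0,0,0,0.5]]'
```

```text
t: 22.85
position: [533.8, 260.6, 22.4]
eef_rot: [-1.571, -0.024, -0.045]
wrist_force: [0.1, 0.3, -0.0]
grip_width: 0.604
```

```bash
python3 -m jog '[[-0.0015,0.001,-0.001,0,0.5],[0,0.001,0,0,0.5],[0,0.001,0,0,0.5],[0,0,0,0,0.5]]';  python3 -m jog '[[0,0,0,0,0.2],[0,0,0,0,0],[0,0,0,0,-0.5],[0,0,0,0,-1],[0,0,0,0,-1],[0,-0.01,0,0,-1],[0,-0.03,0,0,-1],[0,-0.03,0,0,-1],[0,-0.03,0,0,-1],[0,-0.02,0,0,-1],[0,0,0,0,-1]]';python3 - <<'E'
from meas import *
c=viewer.camera("wrist"); print(blob(c,"orange",4)); 
print("cap",sil(c,"wrist","cap_center",28)[:4]); P=px(c,[532,260,10])[0].astype(int); save(c,"w9.png",(P[0]-90,P[1]-90,P[0]+90,P[1]+90),3)
E
```

```text
t: 23.18
position: [532.2, 259.8, 19.4]
eef_rot: [-1.57, -0.025, -0.045]
wrist_force: [-0.1, 0.4, -0.3]
grip_width: 0.604
t: 24.1
position: [528.3, 259.5, 146.9]
eef_rot: [-1.571, -0.023, -0.045]
wrist_force: [0.2, 0.5, 1.4]
grip_width: 1.002
[532.377 260.628  99.616 101.218   1.515]
cap (0.78, array([5.31871e+02, 2.61054e+02, 5.48950e+01, 5.54520e+01, 4.30000e-01]), array([532.1, 261. ]), array([54. , 56.3]))
```

View pics/w9.png

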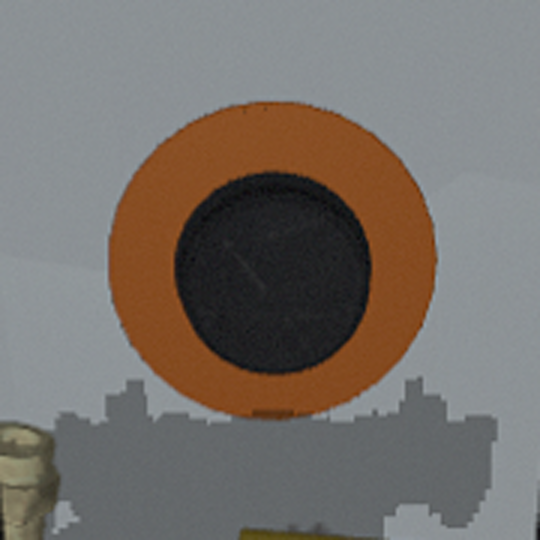

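The cap is centred on the orange mat, within 0.6 mm. Next, the valve.

```bash
python3 -m jog '[[-0.0215,0,-0.021,0,-1],[-0.0215,0,-0.021,0,-1],[-0.0215,0,-0.021,0,-1],[-0.0215,0,-0.021,0,-1],[0,0,0,0.11,-1],[0,0,0,0.105,-1],[0,0,0,0,-1],[0,0,0,0,-1]]';python3 - <<'E'
from meas import *
c=viewer.camera("wrist")
s=sil(c,"wrist","valve_center",14); print("valve",s[:2])
P=cloud(c,s[4]); b=P[(P[:,2]<33)&(P[:,2]>5)]; print("body",rectw(b[:,:2])); l=P[P[:,2]>40]; print("lever",rectw(l[:,:2]),len(l))
for d in viewer.mark_of("wrist","valve_center"): print(d["conf"],on_plane(c,d["location"],14))
print("yellow",blob(c,"yellow",4)); save(c,"w10.png"); print(r.get_obs()["position"])
E
```

```text
t: 24.87
position: [428.1, 173.8, 132.3]
eef_rot: [-1.578, -0.005, -0.264]
wrist_force: [-0.1, -1.5, -0.3]
grip_width: 0.995
valve (0.65, array([ 4.29723e+02,  1.42469e+02,  3.12930e+01,  1.41240e+02,
       -2.57000e-01]))
body [ 4.37381e+02  1.71700e+02  3.11920e+01  7.91940e+01 -2.55000e-01]
lever [ 4.28934e+02  1.38939e+02  1.30470e+01  8.34720e+01 -2.61000e-01] 1641
0.85 [[439.79008428 174.37185361  14.        ]]
yellow [ 5.43182e+02  9.46330e+01  7.49460e+01  1.35736e+02 -1.53000e-01]
[428.51581531 174.1064145  132.58460431]
```

View pics/w10.png

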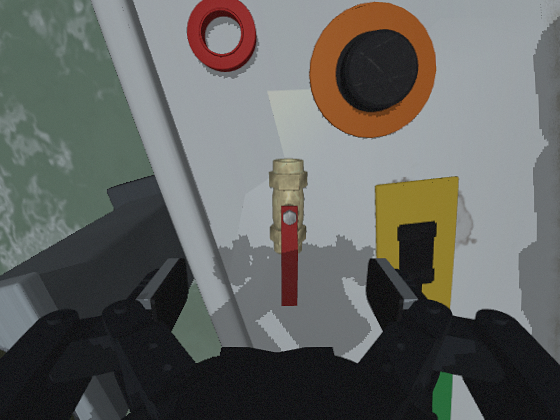

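The valve body is at (289,208), the lever below it is in line, and the jaws are parallel to it. The lever tip gives a centre of (437.7, 172), which matches the other estimates. Descending.

```bash
python3 -m jog '[[0.003,0.02,0.001,0,-1],[0.003,0.025,0.001,0,-1],[0,0.02,0,0,-1],[0,0.01,0,0,-1],[0,0,0,0,-1],[0,0,0,0,-1]]'
```

```text
t: 25.52
position: [437.0, 175.1, 54.6]
eef_rot: [-1.577, -0.007, -0.251]
wrist_force: [-0.9, -0.9, 0.5]
grip_width: 0.997
```

```bash
python3 -m jog '[[0,0.012,-0.002,0,-1],[0,0.012,0,0,-1],[0,0.008,0,0,-1],[0,0.005,0,0,-1],[0,0.002,0,0,-1],[0,0,0,0,-1]]'
```

```text
t: 26.02
position: [439.3, 174.1, 17.9]
eef_rot: [-1.574, -0.012, -0.246]
wrist_force: [-0.3, -0.1, 0.3]
grip_width: 1.001
```

```bash
python3 -m jog '[[-0.0015,0.003,-0.002,0.01,-1],[0,0.001,0,0,-1],[0,0,0,0,0],[0,0,0,0,0.2],[0,0,0,0,0.4],[0,0,0,0,0.6],[0,0,0,0,0.7],[0,0,0,0,0.8],[0,0,0,0,0.8],[0,0,0,0,0.8],[0,0,0,0,0.8]]' 60
```

```text
t: 26.93
position: [438.2, 172.7, 15.8]
eef_rot: [-1.572, -0.015, -0.257]
wrist_force: [0.0, -0.3, 0.8]
grip_width: 0.277
```

```bash
python3 -m jog '[[0,-0.015,0,0,0.8],[0,-0.025,0,0,0.8],[0,-0.025,0,0,0.8],[0,-0.015,0,0,0.8],[0.0244,0,-0.0106,0,0.8],[0.0244,0,-0.0106,0,0.8],[0.0244,0,-0.0106,0,0.8],[0.0244,0,-0.0106,0,0.8],[0.02,0,-0.008,0,0.8],[0,0,0,-0.1,0.8],[0,0,0,0,0.8],[0,0,0,0,0.8]]';python3 - <<'E'
from meas import *
c=viewer.camera("wrist");print("yellow",blob(c,"yellow",4)); save(c,"w11.png"); o=r.get_obs(); print(o["position"],o["eef_rot"])
E
```

```text
t: 27.93
position: [539.7, 90.2, 98.0]
eef_rot: [-1.576, -0.008, -0.155]
wrist_force: [-0.5, 0.1, -3.0]
grip_width: 0.276
yellow [ 5.46213e+02  1.08768e+02  7.46820e+01  1.05508e+02 -1.55000e-01]
[539.50233433  90.44314991  97.99551075] [-1.5761129  -0.00806943 -0.15423758]
```

View pics/w11.png

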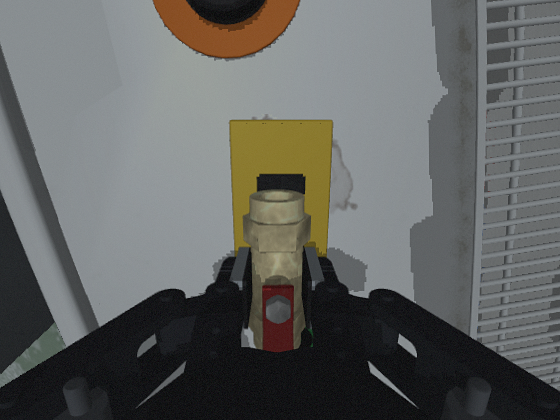

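```bash
python3 -m jog '[[0,0.015,0.001,0,0.8],[0,0.02,0.001,0,0.8],[0,0.015,0,0,0.8],[0,0.006,0,0,0.8],[0,0,0,0,0.8],[0,0,0,0,0.8]]'
```

```text
t: 28.48
position: [538.3, 94.8, 41.0]
eef_rot: [-1.576, -0.008, -0.163]
wrist_force: [-0.1, -0.3, -2.5]
grip_width: 0.276
```

```bash
python3 -m jog '[[0.005,0.005,-0.0028,-0.008,0.8],[0,0.005,0,0,0.8],[0,0.003,0,0,0.8],[0,0.001,0,0,0.8],[0,0,0,0,0.8]]'
```

```text
t: 28.9
position: [544.6, 91.2, 28.4]
eef_rot: [-1.575, -0.012, -0.155]
wrist_force: [-0.4, 0.4, -3.0]
grip_width: 0.28
```

```bash
python3 -m jog '[[-0.0015,0.003,0,0,0.8],[0,0.003,0,0,0.8],[0,0.002,0,0,0.8],[0,0.001,0,0,0.8],[0,0.001,0,0,0.8],[0,0,0,0,0.8],[0,0,0,0,0.8]]'
```

```text
t: 29.48
position: [543.6, 91.4, 20.3]
eef_rot: [-1.574, -0.014, -0.155]
wrist_force: [1.1, 0.2, -2.2]
grip_width: 0.279
```

```bash
python3 -m jog '[[-0.0005,0.0015,0,0,0.8],[0,0.001,0,0,0.8],[0,0,0,0,0.8]]';python3 -m jog '[[0,0,0,0,0.5],[0,0,0,0,0.2],[0,0,0,0,-0.3],[0,0,0,0,-1],[0,0,0,0,-1],[0,-0.01,0,0,-1],[0,-0.03,0,0,-1],[0,-0.03,0,0,-1],[0,-0.03,0,0,-1],[0,-0.02,0,0,-1],[0,0,0,0,-1]]';python3 - <<'E'
from meas import *
c=viewer.camera("wrist")
s=sil(c,"wrist","valve_center",14); print("valve",s[:2])
P=cloud(c,s[4]); b=P[(P[:,2]<37)&(P[:,2]>9)]; print("body",rectw(b[:,:2])); l=P[P[:,2]>44]; print("lever",rectw(l[:,:2]),len(l))
for d in viewer.mark_of("wrist","valve_center"): print(d["conf"],on_plane(c,d["location"],18))
print("yellow",blob(c,"yellow",4)); save(c,"w12.png"); print(r.get_obs()["position"])
E
```

```text
t: 29.73
position: [543.7, 91.5, 20.1]
eef_rot: [-1.574, -0.015, -0.155]
wrist_force: [-0.1, 0.2, -3.4]
grip_width: 0.278
t: 30.65
position: [541.3, 92.2, 146.9]
eef_rot: [-1.575, -0.014, -0.155]
wrist_force: [1.4, 0.3, 0.6]
grip_width: 1.001
valve (0.55, array([ 5.38073e+02,  6.08250e+01,  3.21420e+01,  1.39946e+02,
       -1.58000e-01]))
body [ 5.42704e+02  8.99850e+01  3.16130e+01  8.04570e+01 -1.53000e-01]
lever [ 5.37572e+02  5.72090e+01  1.24530e+01  8.30650e+01 -1.52000e-01] 1452
0.67 [[544.65336913  90.61189665  18.        ]]
yellow [ 5.45032e+02  1.01085e+02  7.46980e+01  1.20938e+02 -1.55000e-01]
[539.63331574  91.98887181 141.9594534 ]
```

View pics/w12.png

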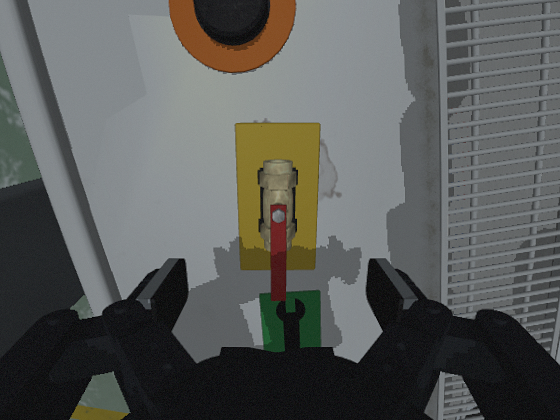

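The valve is on its outline: centre (542.8, 91.3) against the mat's (543, 90.6), with the yaw matching. Next, the spanner.

```bash
python3 -m jog '[[-0.0053,-0.003,-0.0375,0,-1],[-0.0053,-0.003,-0.0375,0,-1],[-0.0053,-0.003,-0.0375,0,-1],[-0.0053,-0.003,-0.0375,0,-1],[-0.0053,-0.003,-0.0375,0,-1],[-0.0053,-0.003,-0.0375,0,-1],[-0.0053,-0.003,-0.0375,0,-1],[-0.0053,-0.003,-0.0375,0,-1],[-0.0053,-0.003,-0.0375,0,-1],[-0.0053,-0.003,-0.0375,0,-1]]';python3 -m jog '[[0,0,0,-0.124,-1],[0,0,0,-0.124,-1],[0,0,0,-0.124,-1],[0,0,0,-0.124,-1],[0,0,0,0,-1],[0,0,0,0,-1]]'
python3 - <<'E'
from meas import *
c=viewer.camera("wrist"); save(c,"w13.png")
for d in viewer.silhouettes("wrist","spanner_center"):
    m=d["pixels"].astype(np.uint8); q=cv2.findContours(m,cv2.RETR_EXTERNAL,cv2.CHAIN_APPROX_NONE)[0]
    print(d["conf"],[rectw(on_plane(c,k[:,0],8)[:,:2]) for k in q if len(k)>30])
for d in viewer.mark_of("wrist","spanner_center"): print(d["conf"],on_plane(c,d["location"],5))
o=r.get_obs(); print(o["position"],o["eef_rot"])
E
```

```text
t: 31.63
position: [420.1, -277.9, 161.4]
eef_rot: [-1.572, 0.015, -0.145]
wrist_force: [1.8, -0.8, -0.6]
grip_width: 0.998
t: 32.13
position: [413.9, -284.4, 153.7]
eef_rot: [-1.553, 0.021, 0.355]
wrist_force: [0.1, 0.5, -1.0]
grip_width: 1.0
0.89 [array([ 4.28908e+02, -2.98451e+02,  2.79810e+01,  1.29350e+02,
        2.90000e-01])]
0.43 [array([ 5.29339e+02, -9.48010e+01,  6.40430e+01,  1.18127e+02,
       -9.80000e-02])]
0.86 [[ 426.65797851 -301.80241045    5.        ]]
[ 414.26105071 -284.41291654  154.32960315] [-1.55420164  0.02076918  0.35522887]
```

View pics/w13.png

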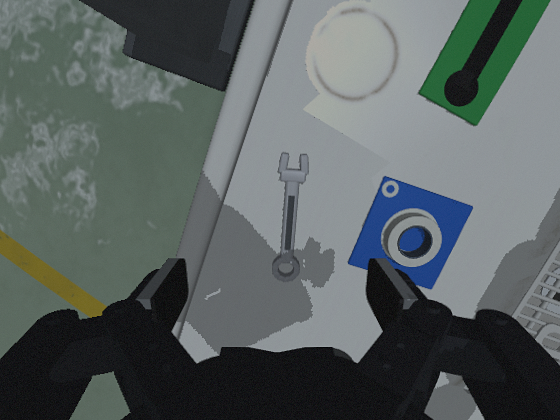

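The spanner shows at jaw (292,165) and ring (286,267). It's centred near (428.5, -299) with yaw 0.29. I'll go down half-closed.

```bash
python3 -m jog '[[0.005,0,-0.009,0.06,0],[0.005,0,-0.009,0.005,0],[0.001,0.02,0,0,0],[0.001,0.025,0,0,0],[0.001,0.025,0,0,0],[0.001,0.015,0,0,0],[0,0.005,0,0,0],[0,0,0,0,0],[0,0,0,0,0]]'
python3 - <<'E'
from meas import *
c=viewer.camera("wrist")
for d in viewer.silhouettes("wrist","spanner_center")[:1]:
    m=d["pixels"].astype(np.uint8); q=cv2.findContours(m,cv2.RETR_EXTERNAL,cv2.CHAIN_APPROX_NONE)[0]
    print(d["conf"],[rectw(on_plane(c,k[:,0],8)[:,:2]) for k in q if len(k)>30])
P=cloud(c,np.ones((420,560),bool)); 
for s in(-1,1):
  f=np.array([428.5,-299])+s*np.array([.958,.286])*30; n=np.hypot(*(P[:,:2]-f).T)<14; print(s,n.sum(),np.percentile(P[n,2],[5,50,95]) if n.any() else 0)
E
```

```text
t: 33.03
position: [433.3, -296.5, 61.5]
eef_rot: [-1.559, 0.02, 0.268]
wrist_force: [-0.1, 0.6, 0.8]
grip_width: 0.498
0.59 [array([ 4.28644e+02, -2.98522e+02,  2.79010e+01,  1.30467e+02,
        2.88000e-01])]
-1 6568 [ -0.79585513 112.69942385 143.31682759]
1 4651 [ -0.97027196  84.1925797  147.26434593]
```

```bash
python3 -m jog '[[-0.0045,0.01,-0.0007,-0.02,0],[0,0.012,0,0,0],[0,0.01,0,0,0],[0,0.006,0,0,0],[0,0.003,0,0,0],[0,0,0,0,0]]'
```

```text
t: 33.63
position: [430.5, -299.7, 22.2]
eef_rot: [-1.565, 0.015, 0.286]
wrist_force: [0.2, 0.4, -0.6]
grip_width: 0.503
```

```bash
python3 -m jog '[[-0.002,0.004,0.0015,0,0],[0,0.004,0,0,0],[0,0.002,0,0,0],[0,0.001,0,0,0],[0,0,0,0,0]]'; python3 -m jog '[[0,0,0,0,0.3],[0,0,0,0,0.5],[0,0,0,0,0.7],[0,0,0,0,0.9],[0,0,0,0,1],[0,0,0,0,1],[0,0,0,0,1],[0,0,0,0,1]]' 50
```

```text
t: 34.05
position: [428.2, -298.9, 10.7]
eef_rot: [-1.566, 0.015, 0.286]
wrist_force: [-0.1, 0.7, 0.1]
grip_width: 0.5
t: 34.72
position: [428.4, -299.0, 11.2]
eef_rot: [-1.566, 0.014, 0.286]
wrist_force: [-0.6, -0.7, -0.2]
grip_width: 0.131
```

```bash
python3 -m jog '[[0,-0.01,0,0,1],[0,-0.02,0,0,1],[0,-0.03,0,0,1],[0,-0.03,0,0,1],[0.0231,0,0.026,0,1],[0.0231,0,0.026,0,1],[0.0231,0,0.026,0,1],[0.0231,0,0.026,0,1],[0.0231,0,0.026,0,1],[0.02,0,0.022,0,1],[0,0,0,0,1],[0,0,0,0,1]]'; python3 -m jog '[[0,0,0,0.1,1],[0,0,0,0.1,1],[0,0,0,0.1,1],[0,0,0,0.085,1],[0,0,0,0,1],[0,0,0,0,1]]'
python3 - <<'E'
from meas import *
c=viewer.camera("wrist"); save(c,"w14.png"); print("green",blob(c,"green",4)); o=r.get_obs(); print(o["position"],o["eef_rot"])
E
```

```text
t: 35.72
position: [520.8, -107.5, 113.5]
eef_rot: [-1.569, 0.009, 0.282]
wrist_force: [-0.4, 0.2, -0.8]
grip_width: 0.131
t: 36.22
position: [519.3, -110.9, 116.2]
eef_rot: [-1.573, 0.008, -0.12]
wrist_force: [-0.5, 0.3, -0.5]
grip_width: 0.13
green [ 5.33589e+02 -7.95040e+01  6.22230e+01  1.42175e+02 -9.20000e-02]
[ 519.34211268 -110.94316923  116.17384129] [-1.57343453  0.00749204 -0.12001344]
```

View pics/w14.png

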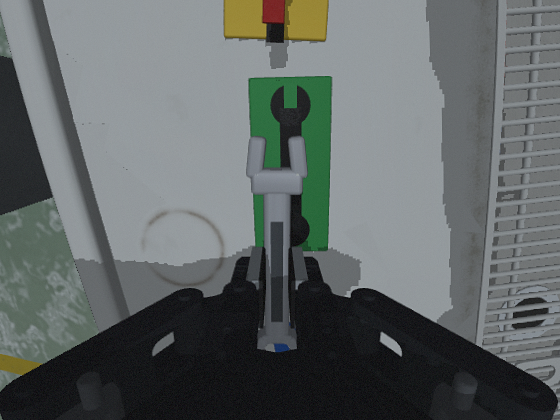

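The spanner is in line with the tool and the green mat is fully in view. Setting it down.

```bash
python3 -m jog '[[0.005,0,0.016,-0.023,1],[0.005,0.01,0.016,0,1],[0,0.02,0,0,1],[0,0.02,0,0,1],[0,0.015,0,0,1],[0,0.005,0,0,1],[0,0,0,0,1],[0,0,0,0,1]]'
```

```text
t: 36.93
position: [533.1, -82.0, 45.9]
eef_rot: [-1.574, 0.004, -0.079]
wrist_force: [0.2, -0.4, -0.4]
grip_width: 0.132
```

```bash
python3 -m jog '[[0,0.008,0.003,0.018,1],[0,0.008,0,0,1],[0,0.005,0,0,1],[0,0.002,0,0,1],[0,0,0,0,1]]'
```

```text
t: 37.35
position: [534.5, -79.4, 23.3]
eef_rot: [-1.574, 0.0, -0.098]
wrist_force: [-0.2, -0.6, 0.0]
grip_width: 0.134
```

```bash
python3 -m jog '[[-0.0017,0.003,0,0,1],[0,0.002,0,0,1],[0,0.001,0,0,1],[0,0.001,0,0,1],[0,0.001,0,0,1],[0,0,0,0,1],[0,0,0,0,1]]'
```

```text
t: 37.93
position: [533.1, -79.4, 15.5]
eef_rot: [-1.574, -0.001, -0.098]
wrist_force: [0.6, 0.2, 0.3]
grip_width: 0.131
```

```bash
python3 -m jog '[[0,0,0,0,0.8],[0,0,0,0,0.5],[0,0,0,0,0.2],[0,0,0,0,0],[0,0,0,0,0],[0,-0.01,0,0,0],[0,-0.03,0,0,0],[0,-0.03,0,0,-0.5],[0,-0.03,0,0,-1],[0,-0.02,-0.01,0,-1],[0,0,-0.01,0,-1],[0,0,0,0,-1]]';python3 - <<'E'
from meas import *
c=viewer.camera("wrist"); save(c,"w15.png"); print("green",blob(c,"green",4))
d=viewer.silhouettes("wrist","spanner_center")
for d in d: 
    m=d["pixels"].astype(np.uint8); q=cv2.findContours(m,cv2.RETR_EXTERNAL,cv2.CHAIN_APPROX_NONE)[0]
    print(d["conf"],[rectw(on_plane(c,k[:,0],12)[:,:2]) for k in q if len(k)>30])
E
```

```text
t: 38.93
position: [530.5, -99.2, 144.7]
eef_rot: [-1.575, -0.002, -0.097]
wrist_force: [-0.3, 1.3, -0.8]
grip_width: 0.997
green [ 5.33573e+02 -7.92310e+01  6.25120e+01  1.40824e+02 -9.90000e-02]
0.78 [array([ 5.33055e+02, -7.94690e+01,  2.79870e+01,  1.28961e+02,
       -9.70000e-02])]
```

View pics/w15.png

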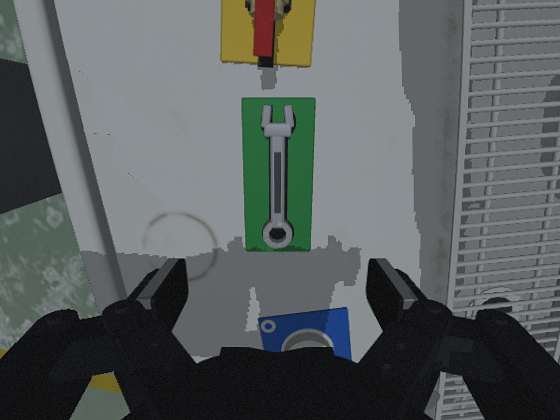

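The spanner is centred on the green mat, within 0.6 mm and 2 mrad. Last check from above.

```bash
python3 -m jog '[[-0.03,-0.03,0,0,-1],[-0.03,-0.03,0,0,-1],[-0.03,-0.02,0,0,-1],[-0.03,0,0,0,-1],[0,0,0,0,-1],[0,0,0,0,-1],[0,0,0,0,-1]]';python3 - <<'E'
from meas import *
for n in ["top","scene"]:
    c=viewer.camera(n); save(c,n+"9.png",*(((100,130,500,280),2) if n=="top" else ((100,130,500,330),2)))
    for t,z in [("grey_cap",0),("strainer",0),("tape_center",11.5),("cap_center",16),("valve_center",18),("spanner_center",9)]:
        for d in viewer.mark_of(n,t)[:2]: print(n,t,round(d["conf"],2),np.round(on_plane(c,d["location"],z)[0],1))
E
```

```text
t: 39.62
position: [404.4, -82.8, 214.7]
eef_rot: [-1.57, 0.023, -0.096]
wrist_force: [0.0, -0.2, 0.3]
grip_width: 1.001
top grey_cap 0.72 [ 533.1 -457.7    0. ]
top strainer 0.84 [472.4 467.5   0. ]
top tape_center 0.58 [421.  316.   11.5]
top tape_center 0.56 [ 540.8 -279.9   11.5]
top valve_center 0.65 [540.8  76.1  18. ]
top spanner_center 0.64 [542.2 -87.2   9. ]
scene grey_cap 0.97 [ 531.7 -460.7    0. ]
scene strainer 0.47 [474.4 457.5   0. ]
scene tape_center 0.51 [409.8 291.   11.5]
scene cap_center 0.5 [531.1 269.7  16. ]
scene valve_center 0.61 [537.7  80.3  18. ]
scene spanner_center 0.76 [520.4 -84.1   9. ]
```

View pics/top9.png

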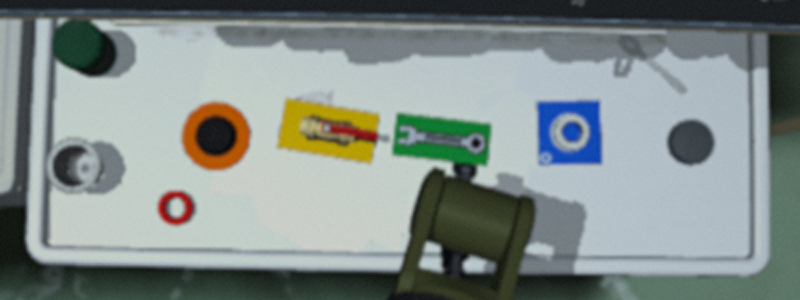

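All four parts lie on their mats; the grey cap, strainer and red ring have not moved. Handing in.

```bash
python3 -c "
from h import *
print(r.sign_off(), r.get_obs()['t'])"
```

```text
the job is handed in; nothing more can be done
the job is handed in; nothing more can be done
```

The tap service kit is laid out and handed in; the robot clock stood at about 40 s of the 118 s allowed. I set the black cap aside first, then placed the tape on blue, the black cap on orange, the valve on yellow and the spanner on green.

**Close wrist-camera checks after each placing:**

| Part | Off the outline centre | Off the outline direction |
|---|---|---|
| Tape | about 0.6 mm | – |
| Black cap | about 0.5 mm | – |
| Valve | about 0.7 mm | about 3 mrad |
| Spanner | about 0.6 mm | about 2 mrad |

The camera calibration itself is only good to about 2 mm. The wrist force read only a few newtons in every reading I took.

**Last view from above:** the grey cap, the strainer and the red ring look where they were, and the arm is clear.

**Checks that failed or disagreed:**
- **Far cameras:** the networks' points from the scene and top cameras were up to about 15 mm off the wrist figures for the placed parts. They also reported the red ring as the tape, and the top camera missed the black cap. I relied on the wrist figures.
- **Bystanders:** the far-camera readings for the grey cap and strainer differ by up to about 13 mm between start and end. I put this down to the same error, since nothing came near them.
- **Tool tilt:** the tool tilted by up to 3° during the moves, but the parts show no tilt in the pictures.

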